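# Bolt an instrument mould shut past its spring safety catch

### The arm

A 7-joint arm with a two-finger parallel gripper is mounted at the origin on the work surface. World frame = base frame: x ahead of the robot, y to its left, z up, the work surface at z = 0. Lengths are in mm, angles in rad, forces in N, time in s.
With the tool pointing down it reaches from about 425 to 800 mm from the base axis. Payload 8.3 kg.
Tool frame: the origin (TCP) lies at the very end of the fingers, on their centre line; the grasp point (between the pads) lies 19 mm behind it; z points along the fingers, y is the line along which they close (so a half turn about z gives the same grasp; the last joint's range is limited). The gripper opens to 85 mm and grips with 20 to 120 N. Pads are 22 mm wide; open, the fingers measure 114 mm over their backs; the gripper's body (76 mm by 85 mm) begins 54 mm behind the grasp point. The pads swing forward as they close: fully open they stand 13 mm farther back than shut.
Start: joints at [-1.197, 0.383, 0.016, 1.37, -0.006, 1.388, -0.046], TCP at [264.349, 566.324, 231.279] pointing down, gripper open.
Joint ranges: [-2.95, 2.95], [-0.25, 2.06], [-1.52, 1.56], [0.18, 2.33], [-1.44, 4.58], [0.02, 2.06], [-3.01, 3.01]. Speed limits (rad/s): [2.39, 2.39, 3.01, 3.01, 3.14, 3.14, 3.14].

### API

Orientations are given as a unit quaternion [x, y, z, w].
In Python, from rig import * gives the robot as it stands. The module is installed in compiled form; this text tells all that it offers.
- The arm moves only by the shell command python3 -m pendant 'ROWS' [FORCE]. ROWS is JSON, a list of rows, each a list of 5 numbers: the shift along the tool's x, y, z normalised to -1 to 1, where 1 is 0.3 m, then the turn about the tool's z normalised to -1 to 1, where 1 is 360 degrees, then the closure, from 0 (fully open) to 1 (shut). In form: [[tx, ty, tz, yaw, grip], ...]. A call has 1 to 20 rows; each row is the pose to reach, as a shift and turn from the pose commanded when the call began, along the tool's axes at that moment, turning the shorter way round; what a row does not reach only later rows make up. A row lasts 1/10 s, in which the tool goes at most 50 mm and 8.59 degrees, less where a joint would pass 70% of its speed; a pose out of reach is approached as far as the arm can. A call with a number of a shift or a turn outside -1 to 1 is refused whole. A call with a gripper value outside its range is refused whole. The fingers move at their own pace and stop on an object; FORCE is the grip in N (left out, the last holds). Time passes only in rows, so rows that repeat a pose let the fingers close. It gives the time, the measured TCP pose, the force, the opening and the grip force at its end, in the units of the state.
- state(): the state, without advancing time (a new reading comes with each control period).
- get_image(name): name is "scene" or "side" or "wrist"; returns a dict with "pixels" (384x512x3 uint8, red, green, blue), "vfov" (degrees; the focal length in pixels is half the picture's height over the tangent of half this angle, whatever the lens; pixels are square), "cx", "cy" (the principal point, pixels), "rvec" (rotation vector, rad) and "tvec" (3), from world to camera coordinates, as OpenCV has them. Camera axes: x right, y down, z forward; pixel columns grow to the right and rows downward; lengths in mm; the calibration is good to about 2 mm. A picture is of the moment at which its call begins. There is no depth.
- sign_off(): hands the job in; it is judged then, once.
The state is a dict: "t": time; "joint_pos": joint angles; "joint_velocities": joint speeds; "tau": joint torques, N m; "tcp_pos": TCP position; "tcp_rot": TCP orientation; "contact_force": force on the tool from outside, world axes, zero at the start; "wrist_torque": the same for the moment, N m; "width": opening from 0.0 (shut) to 1.0 (fully open); "grasp_force": force on a finger pad.
Only numpy, scipy, OpenCV 4.12 (cv2) and the standard library are available. Lean on these libraries where they do the work, as an engineer would, in place of code of your own. Each camera call takes 0.05 s, during which the arm holds its last target. There are 200 camera calls.

### The job

Bolt the instrument mould shut: with one fingertip press the long spring safety catch plate fully down and keep it down, while the other fingertip pushes the upright tab of the bolt along until the bolt is fully home in the keeper on the other half. Then let go, so that the catch springs back up and locks the bolt. Do not grasp or lift anything, and leave the bottle, clamp, sanding block and screwdriver where they are.

Things in the scene. Friction and masses are not known exactly. Their poses are not given: they have to be found in the camera images.
- mould: plywood mould, 55 mm high, fixed on the bench; two halves meet at its y = +65 mm. Origin on the bench under the middle of the latch; z up; spans x -60..389, y -100..230 mm. The bolt slides along mould +y on the line x = +30 mm; the catch plate lies parallel to it on x = -30 mm. The fixed latch iron is at most 90 mm above the bench; only plate and tab are higher.
- bolt_tab (a point): middle of the top edge of the bolt's upright steel tab: 30 mm wide (mould x), 7 mm thick (mould y), standing 36 mm tall above the bolt bar; its top is 121.5 mm above the bench. Push on its -y face. Axes as the mould's; moves with the bolt.
- bolt (a joint): how far the bolt is pushed along mould +y, m: 0 drawn (start), 0.040 fully home. Friction about 2 N. The catch's tooth blocks it at both ends (1.5 mm play) unless the catch is pressed more than about 5 mm. With the bolt part-way, a released catch stays down, pressing on it from below.
- catch_plate (a point): middle of the top face of the catch's press plate, a flat aluminium bar 110 mm long (mould y), 28 mm wide (mould x), 5 mm thick; top 105 mm above the bench when up, 95 mm fully down. Press anywhere along it; a fingertip can slide along it. It does not travel with the bolt: the tab starts 5 mm to the -y side of its middle and ends 35 mm to the +y side. Axes as the mould's.
- catch (a joint): how far the catch plate is pressed down, m: 0 up (locking), 0.010 fully down. A spring pushes it up with 3 N when up and 6 N when fully down.
- glue_bottle: bystander: round plastic glue bottle, 54 mm in diameter, 130 mm tall, loose, standing on the bench beside the mould's -y side; origin at the centre of its underside.
- spool_clamp: bystander: wooden spool clamp, 40 mm in diameter, 65 mm tall, loose, standing on the mould's other half; origin at the centre of its underside.
- sanding_block: bystander: cork sanding block 100 x 60 x 35 mm, loose, lying on the bench in the mould's cavity; origin at the centre of its underside.
- screwdriver: bystander: screwdriver lying loose on the bench beside the mould's +y side, along its own x axis.

How it is judged:
By the outcome, as a careful person would: the job done as asked, in the order asked, and still so for the second after the job is handed in, with the robot touching nothing.
It also fails if it takes over 35 s, if anything falls off the work surface, if the arm or the gripper's body presses on something with over 40 N, if the wrist force passes 120 N, or if a joint passes its speed limit or range.

## Working session

There is one attempt and no reset: what is moved stays moved. The work goes in short steps, Python scripts to look and compute and a shell command to move; the robot and the scene stay as the last step left them, time stands still between calls to the robot, and variables do not carry over. Pictures are saved under pics/ and viewed, at most 10 in all, crops included, and the job is handed in when it is done.

```bash
mkdir -p pics
cat > h.py <<'E'
from rig import *
import numpy as np, cv2
def cam(n):
    d=get_image(n); R=cv2.Rodrigues(np.array(d["rvec"],float))[0]; t=np.array(d["tvec"],float).ravel()
    f=d["pixels"].shape[0]/2/np.tan(np.radians(d["vfov"])/2)
    return dict(im=d["pixels"],R=R,t=t,f=f,cx=d["cx"],cy=d["cy"])
def ray(c,u,v):
    r=c["R"].T@np.array([(u-c["cx"])/c["f"],(v-c["cy"])/c["f"],1]); return -c["R"].T@c["t"],r/np.linalg.norm(r)
def onz(c,u,v,z):
    o,r=ray(c,u,v); return o+r*(z-o[2])/r[2]
def proj(c,P):
    q=c["R"]@np.array(P,float)+c["t"]; return c["f"]*q[:2]/q[2]+[c["cx"],c["cy"]]
def tri(a,pa,b,pb):
    A=0;B=0
    for c,p in((a,pa),(b,pb)):
        o,r=ray(c,*p); M=np.eye(3)-np.outer(r,r); A=A+M; B=B+M@o
    return np.linalg.solve(A,B)
E
python3 - <<'E'
from h import *
import pickle
s=state();print(s)
C={n:cam(n) for n in("scene","side","wrist")}
pickle.dump(C,open("c0.pkl","wb"))
for n in C:
    c=C[n];print(n,-c["R"].T@c["t"],c["R"][2],c["f"])
    cv2.imwrite(f"pics/{n}0.png",cv2.resize(c["im"][:,:,::-1],(800,600),interpolation=cv2.INTER_CUBIC))
E
```

```text
{'t': 0.0, 'joint_pos': array([-1.1969104 ,  0.38424196,  0.01637097,  1.3711802 , -0.00630575,
        1.38814347, -0.04649166]), 'joint_velocities': array([-0.00125514,  0.00103101,  0.00065309, -0.0004299 , -0.00114691,
       -0.00190507,  0.00143225]), 'tau': array([ 5.33705734e-04, -6.27593207e+01,  8.44443273e-01, -3.71820045e+01,
        1.65434601e-02,  1.39157780e-02, -1.97796356e-05]), 'tcp_pos': array([264.14818215, 565.89166038, 230.26464362]), 'tcp_rot': array([ 2.16624985e-01,  9.76254419e-01, -9.41967147e-04, -1.95026383e-04]), 'contact_force': array([0.65820976, 0.79179137, 0.34491786]), 'wrist_torque': array([-0.00088809, -0.00265675, -0.03815748]), 'grasp_force': 0.0, 'width': 1.0024089411462205}
scene [1286.19554209   82.17649606 1107.40581691] [-0.55502805  0.02260692 -0.83152438] 454.55852102385904
side [ 611.55291047 1032.77171441 1036.2389536 ] [ 0.0283951  -0.69720685 -0.71630743] 437.6150371262097
wrist [201.54902598 595.45444573 373.40205315] [ 0.24423946 -0.11517316 -0.96285109] 341.2007529949144
```

View pics/scene0.png

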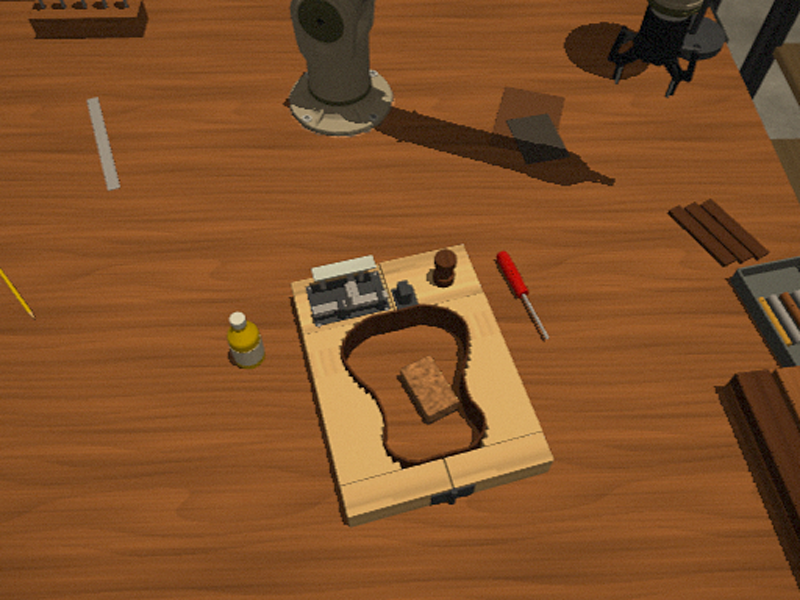

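View pics/side0.png

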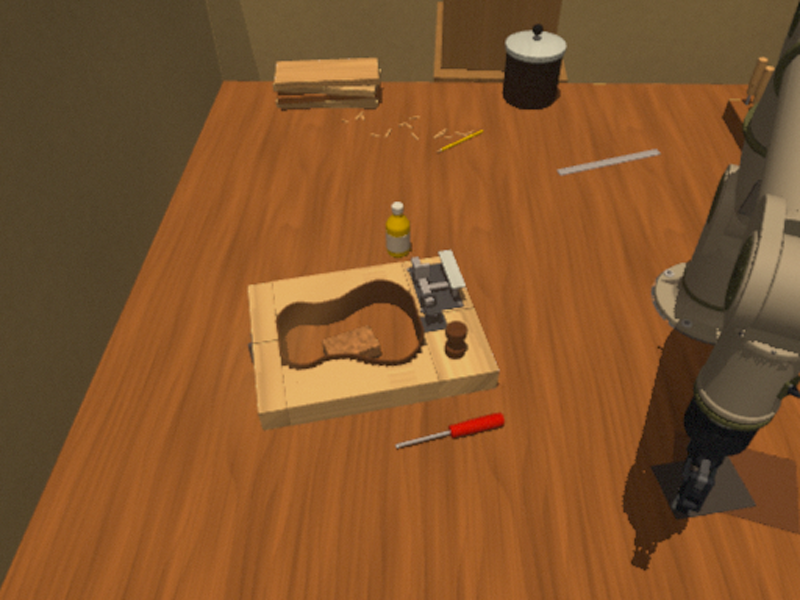

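The mould lies with its latch nearest the robot. In the scene view the pale plate is at about (343,268) and the dark latch iron at (348,297). The bottle is at (245,342), the clamp at (445,268) and the screwdriver at (523,295), all of them off the latch. The side view agrees, with the plate at (452,270), the tab near (417,265) and the arm well clear.

Run:
```python
from h import *
import pickle
C=pickle.load(open("c0.pkl","rb"))
k=.64
S=C["scene"]
for p in((292,283),(463,246),(552,463),(340,487)): print(onz(S,p[0]*k,p[1]*k,55).round(0))
ctr={}
for n,(x0,y0,x1,y1) in dict(scene=(300,250,390,290),side=(430,245,475,300)).items():
    c=C[n];a=[int(v*k) for v in(x0,y0,x1,y1)]
    im=c["im"][a[1]:a[3],a[0]:a[2]]; hsv=cv2.cvtColor(im,cv2.COLOR_RGB2HSV)
    m=((hsv[...,1]<60)&(hsv[...,2]>150)).astype(np.uint8)
    n_,l,st,ce=cv2.connectedComponentsWithStats(m); i=1+st[1:,4].argmax()
    pts=np.argwhere(l==i)[:,::-1].astype(np.float32)+[a[0],a[1]]
    r=cv2.minAreaRect(pts.astype(np.float32)); print(n,st[i],r)
    b=np.array([onz(c,*q,105) for q in cv2.boxPoints(r)]);print(b.round(1),b.mean(0))
    ctr[n]=pts.mean(0); 
    w=np.array([onz(c,*q,105)[:2] for q in pts]).astype(np.float32); rr=cv2.minAreaRect(w); print(rr)
print(tri(S,ctr["scene"],C["side"],ctr["side"]))
a=cv2.resize(S["im"][150:220,180:290,::-1],None,fx=4,fy=4,interpolation=2)
b=cv2.resize(C["side"]["im"][150:240,250:325,::-1],None,fx=4,fy=4,interpolation=2)
o=np.zeros((max(a.shape[0],b.shape[0]),a.shape[1]+b.shape[1],3),np.uint8);o[:a.shape[0],:a.shape[1]]=a;o[:b.shape[0],a.shape[1]:]=b
cv2.imwrite("pics/crop1.png",o)
```

```text
[550. -75.  55.]
[474. 241.  55.]
[900. 342.  55.]
[928.  16.  55.]
scene [  8   4  41  15 315] ((219.75294494628906, 170.8882293701172), (7.917960166931152, 39.91519546508789), 77.47119140625)
[[553.1 -34.9 105. ]
 [526.6  71.6 105. ]
 [553.2  75.9 105. ]
 [579.  -29.4 105. ]] [552.96425394  20.78072515 105.        ]
((553.1052856445312, 20.27570343017578), (26.642404556274414, 108.12213134765625), 13.954880714416504)
side [  6   4  16  24 184] ((288.427490234375, 171.82394409179688), (25.673416137695312, 7.77817440032959), 67.61986541748047)
[[580.2 -24.7 105. ]
 [556.9 -39.6 105. ]
 [528.9  69.9 105. ]
 [551.1  83.3 105. ]] [554.26972776  22.19634565 105.        ]
((554.0952758789062, 21.92401885986328), (25.0615291595459, 109.40666961669922), 14.338407516479492)
[552.0447323   19.87157004 101.25294948]
```

View pics/crop1.png

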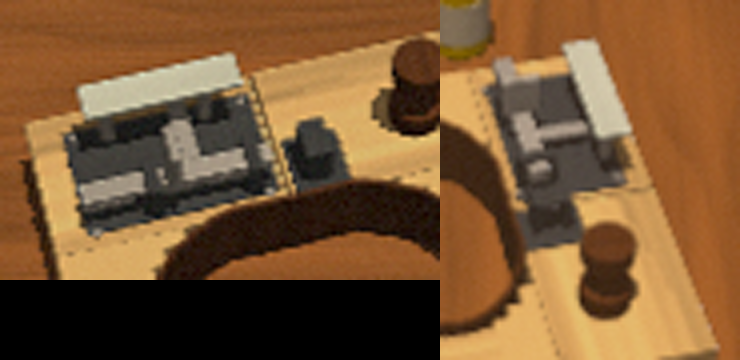

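The plate centre is about (553.5, 21) and the mould +y axis points 14° left of world +y. That puts the tab near (613, 31). I'll move over the latch and check from close by.

```bash
python3 -m pendant '[[-0.887,-0.62,0,0.071,0.46],[-0.887,-0.62,0,0.071,0.46],[-0.887,-0.62,0,0.071,0.46],[-0.887,-0.62,0,0.071,0.46],[-0.887,-0.62,0,0.071,0.46],[-0.887,-0.62,0,0.071,0.46],[-0.887,-0.62,0,0.071,0.46],[-0.887,-0.62,0,0.071,0.46],[-0.887,-0.62,0,0.071,0.46],[-0.887,-0.62,0,0.071,0.46]]'
cat >> h.py <<'E'
from scipy.spatial.transform import Rotation as Ro
PL=np.array([553.5,21.]); TH=np.radians(14)
MX=np.array([np.cos(TH),np.sin(TH)]); MY=np.array([-np.sin(TH),np.cos(TH)])
def rows(xm,ym,z):
    "shift to mould-x xm, plate-relative y ym, height z, tool y along mould x"
    s=state(); R=Ro.from_quat(s["tcp_rot"]).as_matrix()
    g=np.r_[PL+(xm+30)*MX+ym*MY,z]; d=R.T@(g-s["tcp_pos"])
    T=np.c_[np.r_[MY,0],np.r_[MX,0],[0,0,-1]]
    yw=(R.T@T); print("shift",(d/300).round(4),"yaw",round(np.degrees(np.arctan2(yw[1,0],yw[0,0]))/360,4),"tcp",s["tcp_pos"].round(1),"F",s["contact_force"].round(1),"w",round(s["width"],3),"t",s["t"])
E
python3 -c "
from h import *
rows(0,-25.5,230)"
```

```text
t: 1.15
tcp_pos: [425.9, 286.6, 231.1]
tcp_rot: [0.426, 0.905, -0.0, -0.0]
contact_force: [-1.0, -0.4, 0.0]
width: 0.54
grasp_force: 0.0
shift [-1.0735 -0.1821  0.0029] yaw 0.071 tcp [425.9 286.6 231.1] F [-1.  -0.4  0. ] w 0.54 t 1.15
```

```bash
python3 -m pendant '[[-1,-0.182,0,0.071,0.46],[-1,-0.182,0,0.071,0.46],[-1,-0.182,0,0.071,0.46],[-1,-0.182,0,0.071,0.46],[-1,-0.182,0,0.071,0.46],[-1,-0.182,0,0.071,0.46],[-1,-0.182,0,0.071,0.46],[-1,-0.182,0,0.071,0.46],[-1,-0.182,0,0.071,0.46],[-1,-0.182,0,0.071,0.46]]'
python3 - <<'E'
from h import *
import pickle
rows(0,-25.5,180)
C={n:cam(n) for n in("scene","side","wrist")}; pickle.dump(C,open("c1.pkl","wb"))
w=C["wrist"]; im=cv2.resize(w["im"][:,:,::-1],(800,600),interpolation=2).copy()
tab=np.r_[PL+60*MX-5*MY,121.5]; 
for P in(np.r_[PL,105],tab,*[tab+np.r_[a*15*MX+b*3.5*MY,0] for a in(-1,1) for b in(-1,1)]):
    p=proj(w,P);print(p.round(1)); cv2.circle(im,tuple(int(v/.64) for v in p),4,(0,0,255),1)
cv2.imwrite("pics/w1.png",im)
E
```

```text
t: 2.15
tcp_pos: [574.7, 21.6, 231.1]
tcp_rot: [0.615, 0.789, 0.0, -0.001]
contact_force: [-0.1, 0.2, -0.2]
width: 0.538
grasp_force: 0.0
shift [-0.0702  0.0309  0.1701] yaw 0.0003 tcp [574.7  21.6 231.1] F [-0.1  0.2 -0.2] w 0.538 t 2.15
[229.1 177.2]
[305.9 188.6]
[286.2 193. ]
[286.5 184.2]
[325.1 193. ]
[325.7 184.2]
```

View pics/w1.png

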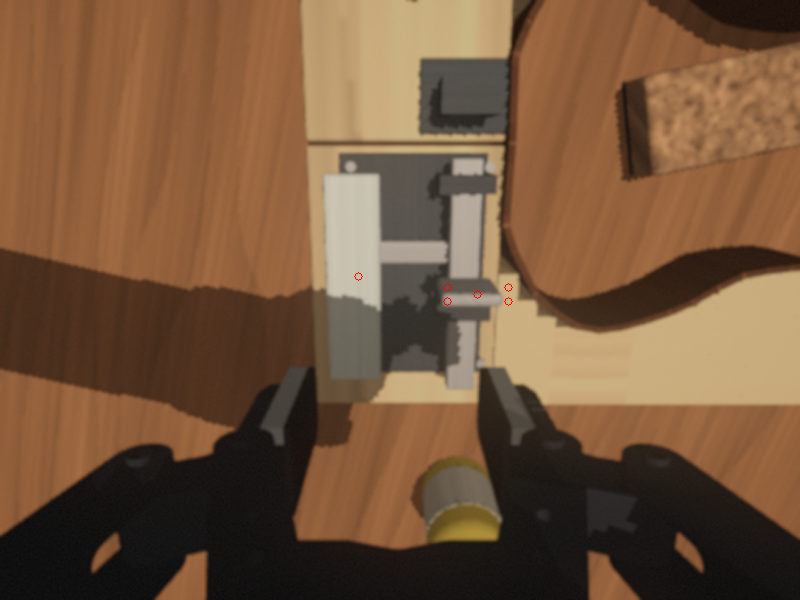

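In the wrist view the plate spans (323–380, 173–380) and the tab's top edge lies at about (440–500, 291–305). The fingertips are near (302,370) and (495,370). The predictions are about 3 mm too far in +x, and the tab is about 2 mm further to −y, so I'll aim at mould x = −2.5, plate y = −29 and go down.

Run:
```python
from h import *
rows(-2.5,-29,115)
```

```text
shift [-0.0779  0.023   0.3879] yaw 0.0 tcp [574.9  20.4 231.4] F [ 0.3 -0.2  0.5] w 0.541 t 2.3
```

```bash
python3 -m pendant '[[-0.078,0.023,0.1,0,0.46],[-0.078,0.023,0.25,0,0.46],[-0.078,0.023,0.36,0,0.46],[-0.078,0.023,0.387,0,0.46],[-0.078,0.023,0.387,0,0.46],[-0.078,0.023,0.387,0,0.46]]'
python3 - <<'E'
from h import *
rows(-2.5,-29,100)
w=cam("wrist"); s=cam("side")
a=cv2.resize(w["im"][:,:,::-1],(560,420),interpolation=2)
x,y=proj(s,[590,10,110]).astype(int)
b=cv2.resize(s["im"][y-52:y+53,x-30:x+30,::-1],(240,420),interpolation=2)
cv2.imwrite("pics/w2.png",np.hstack([a,b]))
E
```

```text
t: 2.9
tcp_pos: [588.5, -2.0, 117.2]
tcp_rot: [0.616, 0.787, 0.001, 0.001]
contact_force: [-0.1, -0.3, 0.1]
width: 0.54
grasp_force: 0.0
shift [ 0.0059 -0.0033  0.0572] yaw -0.0003 tcp [588.5  -2.  117.2] F [-0.1 -0.3  0.1] w 0.54 t 2.9
```

View pics/w2.png

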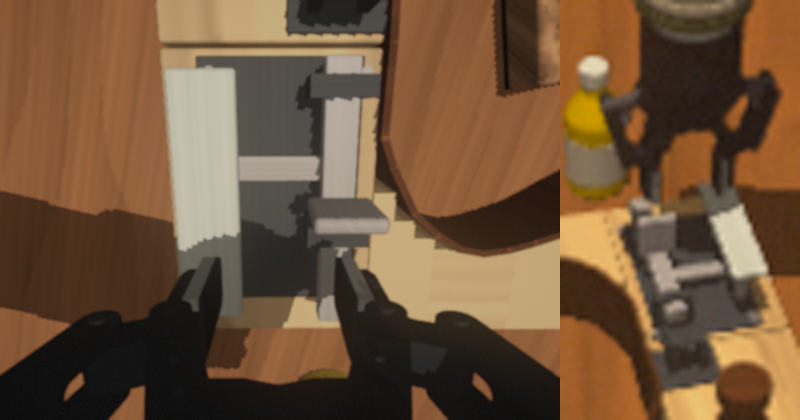

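Both fingertips are placed well. The left one, at (205,260), is centred over the plate (178–242). The right one, at (350,255), is about 7 mm short of the tab's lower edge (315–388, 233). Next is the slow press.

```bash
python3 -m pendant '[[0,0,0.015,0,0.46],[0,0,0.03,0,0.46],[0,0,0.04,0,0.46],[0,0,0.04,0,0.46],[0,0,0.04,0,0.46]]' 
python3 -m pendant '[[0,0,0.007,0,0.46],[0,0,0.014,0,0.46],[0,0,0.014,0,0.46],[0,0,0.014,0,0.46]]'
python3 -m pendant '[[0,0,0.007,0,0.46],[0,0,0.014,0,0.46],[0,0,0.014,0,0.46],[0,0,0.014,0,0.46]]'
```

```text
t: 3.5
tcp_pos: [587.3, -2.3, 103.1]
tcp_rot: [0.617, 0.787, -0.0, -0.0]
contact_force: [0.0, -0.5, -0.4]
width: 0.54
grasp_force: 0.0
t: 3.9
tcp_pos: [587.5, -2.4, 99.1]
tcp_rot: [0.617, 0.787, 0.0, 0.0]
contact_force: [-0.8, 0.3, 2.4]
width: 0.536
grasp_force: 1.7
t: 4.3
tcp_pos: [587.5, -2.3, 94.8]
tcp_rot: [0.617, 0.787, -0.0, 0.0]
contact_force: [-0.9, -0.5, 5.4]
width: 0.539
grasp_force: 2.3
```

```bash
python3 -m pendant '[[0,0,0.007,0,0.46],[0,0,0.012,0,0.46],[0,0,0.012,0,0.46]]' 
python3 -m pendant '[[0,0,0.005,0,0.46],[0,0,0.005,0,0.46],[0,0,0.005,0,0.46]]'
```

```text
t: 4.6
tcp_pos: [587.7, -2.4, 92.6]
tcp_rot: [0.617, 0.787, 0.0, 0.0]
contact_force: [-4.9, -0.8, 15.4]
width: 0.54
grasp_force: 7.7
t: 4.9
tcp_pos: [587.8, -2.5, 92.4]
tcp_rot: [0.617, 0.787, 0.001, 0.0]
contact_force: [-9.7, -0.0, 25.8]
width: 0.539
grasp_force: 13.2
```

The plate is on its stop: the force jumps at TCP 92.5. I'll ease off slightly and push along +y.

```bash
python3 -m pendant '[[0,0,-0.003,0,0.46],[0.013,0,-0.003,0,0.46],[0.027,0,-0.003,0,0.46],[0.04,0,-0.003,0,0.46],[0.053,0,-0.003,0,0.46],[0.067,0,-0.003,0,0.46],[0.067,0,-0.003,0,0.46]]'
python3 - <<'E'
from h import *
w=cam("wrist"); s=cam("side")
a=cv2.resize(w["im"][:,:,::-1],(560,420),interpolation=2)
x,y=proj(s,[590,10,110]).astype(int)
b=cv2.resize(s["im"][y-52:y+53,x-30:x+30,::-1],(240,420),interpolation=2)
cv2.imwrite("pics/w3.png",np.hstack([a,b]))
E
```

```text
t: 5.6
tcp_pos: [584.6, 13.8, 92.7]
tcp_rot: [0.618, 0.786, 0.0, 0.003]
contact_force: [1.6, -8.1, 13.0]
width: 0.543
grasp_force: 7.1
```

View pics/w3.png

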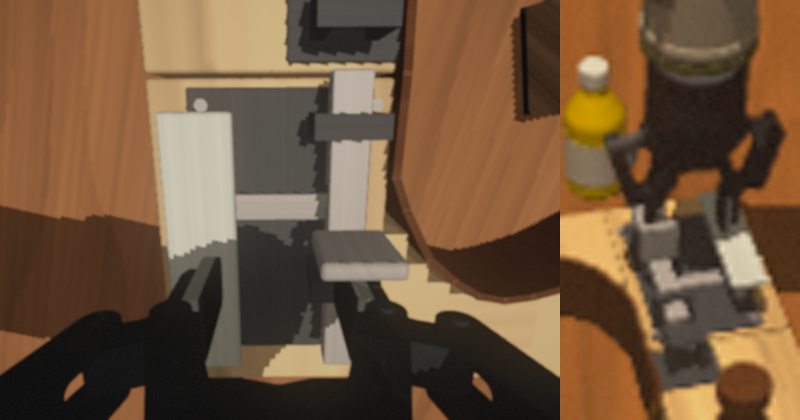

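The right fingertip, at (358,285), is against the tab (313–407, 232–280). The bolt is moving towards the keeper and the plate stays down under the left finger at (205,265). I'll keep pushing.

```bash
python3 -m pendant '[[0.013,0,0,0,0.46],[0.027,0,0,0,0.46],[0.04,0,0,0,0.46],[0.053,0,0,0,0.46],[0.067,0,0,0,0.46],[0.08,0,0,0,0.46],[0.09,0,0,0,0.46],[0.09,0,0,0,0.46],[0.09,0,0,0,0.46]]' 
python3 -m pendant '[[0.007,0,0,0,0.46],[0.013,0,0,0,0.46],[0.013,0,0,0,0.46],[0.013,0,0,0,0.46]]'
```

```text
t: 6.6
tcp_pos: [578.2, 39.9, 92.7]
tcp_rot: [0.618, 0.786, 0.0, 0.003]
contact_force: [0.6, -7.7, 14.1]
width: 0.539
grasp_force: 7.3
t: 7.0
tcp_pos: [577.4, 43.3, 92.7]
tcp_rot: [0.618, 0.786, 0.0, 0.003]
contact_force: [1.3, -9.5, 12.8]
width: 0.537
grasp_force: 7.1
```

```bash
python3 -m pendant '[[0.007,0,0,0,0.46],[0.013,0,0,0,0.46],[0.013,0,0,0,0.46],[0.013,0,0,0,0.46]]' 
python3 -m pendant '[[0.007,0,0,0,0.46],[0.01,0,0,0,0.46],[0.01,0,0,0,0.46]]'
```

```text
t: 7.4
tcp_pos: [577.0, 44.9, 92.7]
tcp_rot: [0.619, 0.785, -0.0, 0.004]
contact_force: [4.0, -13.9, 12.2]
width: 0.536
grasp_force: 10.4
t: 7.7
tcp_pos: [576.9, 45.1, 92.7]
tcp_rot: [0.62, 0.785, -0.001, 0.005]
contact_force: [5.8, -20.3, 10.2]
width: 0.542
grasp_force: 12.7
```

The push force jumps with no further travel, so the bolt is on its end stop. I'll back off the tab with the catch still down, then lift.

```bash
python3 -m pendant '[[-0.02,0,0,0,0.46],[-0.04,0,0,0,0.46],[-0.04,0,0,0,0.46],[-0.04,0,-0.03,0,0.46],[-0.04,0,-0.06,0,0.46],[-0.04,0,-0.15,0,0.46],[-0.04,0,-0.3,0,0.46],[-0.04,0,-0.3,0,0.46],[-0.04,0,-0.3,0,0.46]]'
python3 - <<'E'
from h import *
w=cam("wrist"); s=cam("side"); c=cam("scene")
print(state()["contact_force"])
a=cv2.resize(w["im"][:,:,::-1],(512,384))
x,y=proj(s,[590,10,110]).astype(int); b=cv2.resize(s["im"][y-48:y+48,x-36:x+36,::-1],(288,384),interpolation=2)
cv2.imwrite("pics/w4.png",np.hstack([a,b]))
for n,k in(("scene",c),("side",s)):
    x0,y0,x1,y1=dict(scene=(192,160,250,186),side=(275,157,304,192))[n]
    h=cv2.cvtColor(k["im"][y0:y1,x0:x1],cv2.COLOR_RGB2HSV)
    m=((h[...,1]<60)&(h[...,2]>150)).astype(np.uint8)
    _,l,st,ce=cv2.connectedComponentsWithStats(m);i=1+st[1:,4].argmax();print(n,st[i],ce[i]+[x0,y0]); 
    if n=="scene":p=ce[i]+[x0,y0]
    else: print(tri(c,p,s,ce[i]+[x0,y0]))
E
```

```text
t: 8.6
tcp_pos: [576.9, 42.0, 181.6]
tcp_rot: [0.617, 0.787, 0.001, 0.001]
contact_force: [-1.0, 0.7, -0.9]
width: 0.54
grasp_force: 0.0
[ 0.33803904  0.15619722 -0.48981058]
scene [37  4 12  9 50] [234.9  168.92]
side [12 18 11 10 74] [291.83783784 179.36486486]
[545.79624101  60.73194898 105.78847744]
```

View pics/w4.png

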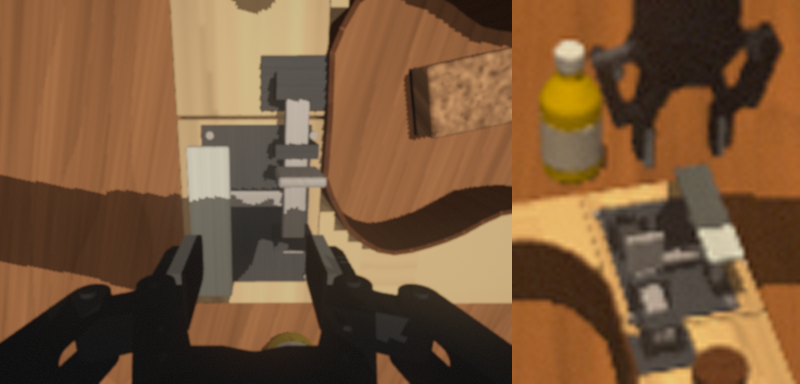

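The bolt bar now crosses the joint into the keeper: its end is at (297,105), past the split at y≈118, and the tab is at (302,182). I'll move the arm clear so its shadow is off the plate, then check that the catch came up.

```bash
python3 -m pendant '[[0,0,-0.17,0,0.46],[0.15,0,-0.17,0,0.46],[0.9,0,-0.17,0,0.46],[0.9,0,-0.17,0,0.46],[0.9,0,-0.17,0,0.46],[0.9,0,-0.17,0,0.46],[0.9,0,-0.17,0,0.46],[0.9,0,-0.17,0,0.46],[0.9,0,-0.17,0,0.46]]'
python3 - <<'E'
from h import *
import pickle
C0=pickle.load(open("c0.pkl","rb")); N={n:cam(n) for n in("scene","side")}
for tag,D in(("before",C0),("after",N)):
  p={}
  for n in N:
    k=D[n]; x0,y0,x1,y1=dict(scene=(192,160,250,186),side=(275,157,304,192))[n]
    h=cv2.cvtColor(k["im"][y0:y1,x0:x1],cv2.COLOR_RGB2HSV)
    m=((h[...,1]<60)&(h[...,2]>150)).astype(np.uint8)
    _,l,st,ce=cv2.connectedComponentsWithStats(m);i=1+st[1:,4].argmax();p[n]=ce[i]+[x0,y0];print(tag,n,st[i],p[n].round(2))
  print(tri(D["scene"],p["scene"],D["side"],p["side"]).round(1))
print("10mm drop moves px",[(proj(N[n],[553,20,95])-proj(N[n],[553,20,105])).round(1) for n in N])
crop=lambda c,x,y,w,h:cv2.resize(c["im"][y:y+h,x:x+w,::-1],(400,300),interpolation=2)
cv2.imwrite("pics/fin.png",np.vstack([np.hstack([crop(D["scene"],180,148,120,90),crop(D["side"],230,150,120,90)]) for D in(C0,N)]))
E
```

```text
t: 9.65
tcp_pos: [511.1, 304.4, 230.1]
tcp_rot: [0.616, 0.788, -0.001, -0.0]
contact_force: [1.8, -0.0, 0.0]
width: 0.539
grasp_force: 0.0
before scene [  8   4  41  15 315] [219.4  170.97]
before side [  6   3  16  24 184] [288.66 172.16]
[552.   19.9 101.3]
after scene [  8   4  41  16 316] [219.34 171.  ]
after side [  6   3  15  24 184] [288.33 171.36]
[553.5  19.6 103.9]
10mm drop moves px [array([0.2, 2.1]), array([-0.1,  2.3])]
```

View pics/fin.png

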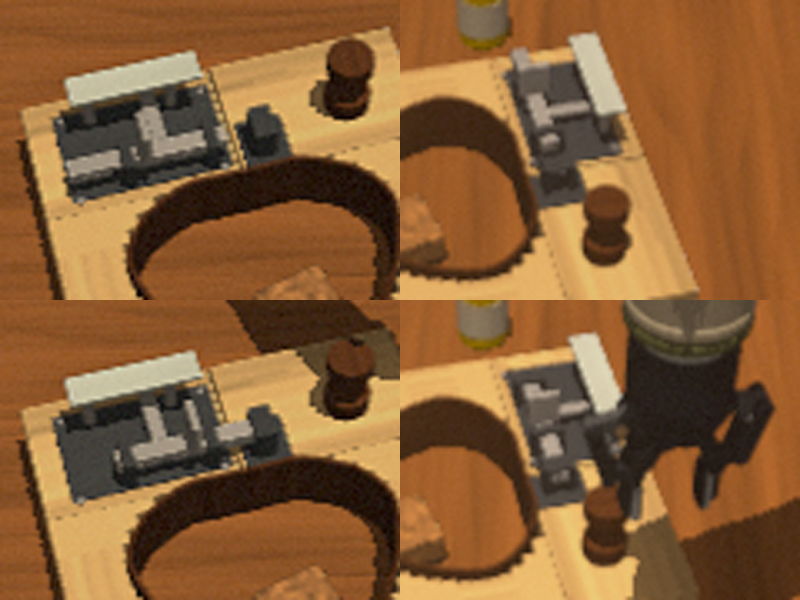

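The plate is back at its starting height, within 1 px in both views; being fully down would shift it by about 2 px. The bolt runs into the keeper at (235,430), and the clamp, bottle and block are where they were. The robot is touching nothing, so I'm handing in.

```bash
python3 -c "
from rig import *
print(sign_off())"
```

```text
the job is handed in; nothing more can be done
None
```

The mould is bolted shut: with the catch held fully down, the bolt was pushed to its end stop in the keeper and the catch sprang back up to its starting height. The bottle, clamp and sanding block look unmoved in the last pictures; the screwdriver was out of frame there, but the arm felt no contact near it.

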